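# Clamp a mortar half-prism in the sprung vice

### The arm

A 6-joint arm with a two-finger parallel gripper is mounted at the origin on a cart in front of the work surface, level with it; the furniture and walls round the work are solid. World frame = base frame: x ahead of the robot, y to its left, z up, the work surface at z = 0. Lengths are in m, angles in degrees, forces in N, time in s.
With the tool pointing down it reaches from about 0.3 to 0.75 m from the base axis. Payload 8.5 kg.
Tool frame: the origin (TCP) lies on the centre line of the jaws, within the pads' length; the fingertips stand 19 mm ahead of it and the grasp point (between the pads) is the TCP (env.tcp_to_tips is the z of the fingertips in the tool frame, in m); z points along the fingers, y is the line along which they close (so a half turn about z gives the same grasp; the last joint's range is limited). The gripper opens to 85 mm and grips with 20 to 120 N. Pads are 22 mm wide; open, the fingers measure 114 mm over their backs; the gripper's body (76 mm by 85 mm) begins 54 mm behind the grasp point. The pads swing forward as they close: fully open they stand 13 mm farther back than shut.
Start: joints at [-76.679, 21.807, 74.336, -0, 83.858, -12.336], TCP at [0.238, -0.496, 0.25] pointing down, gripper open.
Joint ranges: [-178.18, 178.18], [-50.72, 133.34], [12.68, 142.11], [-81.47, 261.47], [9.98, 163.14], [-165.26, 165.26]. Speed limits (degrees/s): [136.94, 136.94, 180, 180, 180, 180].

### API

Orientations are given as a 3x3 rotation matrix whose columns are the frame's x, y, z axes.
In Python, from rig import env gives the robot as it stands.
- The arm moves only by the tool servo_tool, never from a script. Its argument "steps" is a list of rows, each an object of numbers: "tx", "ty", "tz": the shift along the world's x, y, z in cm; "yaw": the turn about the world's z in degrees; "claw": the finger opening in cm, from 0 to 8.54. In form: [{"tx": .., "ty": .., "tz": .., "yaw": .., "claw": ..}, ...]. A call has 1 to 20 rows; each row shifts and turns the commanded pose from where the row before left it; what a row does not reach is not made up. A row lasts 1/10 s, in which the tool goes at most 50 mm and 8.59 degrees, less where a joint would pass 70% of its speed; a pose out of reach is approached as far as the arm can. A call with a gripper value outside its range is refused whole. The fingers move at their own pace and stop on an object; "newtons" is the grip in N (left out, the last holds). Time passes only in rows, so rows that do not move let the fingers close. It gives the time, the measured TCP pose, the force, the opening and the grip force at its end, in the units of the state.
- env.observe(): the state, without advancing time (a new reading comes with each control period).
- env.get_image(name): name is "side" or "top" or "wrist"; returns (picture, depth): 480x640x3 uint8, red, green, blue; 480x640 float32, m along the optical axis (not along the pixel's ray), 0 where there is no reading.
- env.camera_model(name): a dict with "fovy" (degrees; the focal length in pixels is half the picture's height over the tangent of half this angle, whatever the lens; pixels are square), "cx", "cy" (the principal point, pixels), "T" (4x4, takes a point from camera to world coordinates). Camera axes: x right, y down, z forward; pixel columns grow to the right and rows downward; lengths in m; the calibration is good to about 2 mm. A picture is of the moment at which its call begins: read the wrist's pose just before it. camera_model takes no time and is no camera call; for the wrist camera it gives the pose at the moment of the call.
- env.close_job(): hands the job in; it is judged then, once.
The state is a dict: "time_s": time; "q": joint angles; "qvel": joint speeds; "joint_efforts": joint torques, N m; "position": TCP position; "tool_rot": TCP orientation; "ft_force": force on the tool from outside, world axes, zero at the start; "wrist_torque": the same for the moment, N m; "grip_width": finger opening in m; "gripper_force": force on a finger pad.
Only numpy, scipy, OpenCV 4.12 (cv2) and the standard library are available. Lean on these libraries where they do the work, as an engineer would, in place of code of your own. Each camera call takes 0.05 s, during which the arm holds its last target. There are 200 camera calls.

### The job

Clamp the mortar half-prism lengthwise in the sprung vice, ready for its top face to be ground: push the sprung jaw back with one end of the block, settle the block level and centred with about its lower half between the jaws and its underside hanging clear of the two guide rods, and let the jaws close on both ends. Let go of it only once both jaws grip it, so that the jaws alone hold it up. Leave the tin, the bottle and the scraper where they are.

Things in the scene. Friction and masses are not known exactly. Their poses are not given: they have to be found in the camera images.
- prism: The mortar half-prism: grey hardened-mortar block, 40 mm (own x) x 65 mm (own y, the long way) x 40 mm high (z), about 0.23 kg (may be 0.7 to 1.3 times that), lying on the worktop. Origin: centre of its underside. The only grey stone block there. Either end may go to either jaw; gripped across its 40 mm width, its two ends stay free.
- vice: The sprung vice, fixed to the worktop: grey base plate 84 (own x) x 172 (own y) x 12 mm. Origin: on the worktop, midway between the jaw faces at rest, 24 mm from the plate's middle towards the fixed jaw. Own y runs along the jaw line from the low fixed jaw (-y) to the taller sprung jaw (+y), z up. At rest the faces are 50 mm apart. Guide rods: two, steel, along y at x = +-14 mm, tops 23 mm high.
- seat (a point): Where the middle of the clamped block's underside belongs: vice x = 0, y = +7.5 mm, 32 mm above the worktop (25 to 42 mm is good). Axes as the vice; the block's 65 mm length lies along y.
- knob (a point): End of the sprung jaw's rod (at rest vice y = +141 mm, 38 mm high): black knob 24 mm diameter, 14 mm long. Between it and the jaw the rod runs through a housing on the base, 56 mm wide, 56 mm high, at vice y = 83 to 105 mm. The knob moves with the jaw; keep the gripper clear of it.
- fixed_jaw: The fixed jaw of the vice, 48 mm wide, 24 mm thick, top 50 mm above the worktop, upright flat steel face at vice y = -25 mm looking to +y. Its origin coincides with the vice's.
- sprung_jaw: The sprung jaw of the vice: 48 mm wide, 20 mm thick (y = 25 to 45 mm at rest), top 60 mm above the worktop (10 mm taller than the fixed jaw), upright flat steel face looking to -y. Its origin coincides with the vice's at rest and moves with the jaw. It slides straight back along vice +y against a spring.
- jaw_slide (a joint): How far the sprung jaw is pushed back from rest, in m: 0 at rest (gap 50 mm), at most 0.032 (gap 82 mm). The spring pushes it shut with 3.6 N at rest, 8 N when 15 mm back (block clamped), 13 N at the stop. It does not stay open by itself.
- fixed_face (a point): Middle of the top edge of the fixed jaw's face, 50 mm above the worktop; axes as the vice.
- sprung_face (a point): Middle of the top edge of the sprung jaw's face, 60 mm above the worktop; axes as the vice; moves with the jaw.
- tin: Bystander: round aluminium sample tin with lid, 68 mm diameter, 46 mm high, standing. Origin: centre of its underside.
- bottle: Bystander: dark brown reagent bottle with black screw cap, 49 mm diameter, 78 mm high, standing. Origin: centre of its underside.
- scraper: Bystander: flat scraper with black grip, 44 x 155 x 13 mm, lying. Origin: centre of its underside, long side along own y.
There are look-alikes about, which are no part of the job. Leave any blue or green look-alike of the prism alone.

How it is judged:
By the outcome, as a careful person would: the job done as asked, in the order asked, and still so for the second after the job is handed in, with the robot touching nothing.
It also fails if it takes over 42 s, if anything falls off the work surface, if the arm or the gripper's body presses on something with over 40 N, if the wrist force passes 120 N, or if a joint passes its speed limit or range.

## Working session

There is one attempt and no reset: what is moved stays moved. The work goes in short steps, Python scripts to look and compute and a tool call to move; the robot and the scene stay as the last step left them, time stands still between calls to the robot, and variables do not carry over. Pictures are saved under pics/ and viewed, at most 10 in all, crops included, and the job is handed in when it is done.

Besides the shell and the picture viewer there is one more tool, called after "Emit:" as name([rows], argument=value, ...), one row to a line, values as JSON. servo_tool: Moves the arm, as the interface text tells. Its arguments: {"type":"object","properties":{"steps":{"type":"array"},"newtons":{"type":"number"}},"required":["steps"]}

```bash
mkdir -p pics; ls
cat > h.py <<'E'
from rig import env
import numpy as np, cv2
def snap(n,f):
    m=env.camera_model(n); p,d=env.get_image(n)
    cv2.imwrite(f'pics/{f}.png',p[:,:,::-1]); np.savez(f'pics/{f}.npz',p=p,d=d,T=m['T'],c=[m['fovy'],m['cx'],m['cy']])
def load(f):
    z=np.load(f'pics/{f}.npz'); return z['p'],z['d'],z['T'],z['c']
def pts(f):
    p,d,T,c=load(f); F=240/np.tan(np.radians(c[0]/2))
    v,u=np.mgrid[:480,:640]; P=np.stack([(u-c[1])/F*d,(v-c[2])/F*d,d],-1)
    return P@T[:3,:3].T+T[:3,3]
def onz(f,u,v,z):
    p,d,T,c=load(f); F=240/np.tan(np.radians(c[0]/2))
    r=T[:3,:3]@np.array([(u-c[1])/F,(v-c[2])/F,1]); return T[:3,3]+r*(z-T[2,3])/r[2]
E
python3 - <<'E'
from h import *
for n in ['top','side']:
    snap(n,n+'0'); m=env.camera_model(n); print(n,m['fovy'],np.round(m['T'],3).tolist())
s=env.observe(); print(s['time_s'],s['position'],np.round(s['tool_rot'],3).tolist(),s['ft_force'])
E
```

```text
pics
top 50.41900084891553 [[0.012, -0.983, 0.182, 0.383], [-1.0, -0.007, 0.029, -0.089], [-0.027, -0.182, -0.983, 1.031], [0.0, 0.0, 0.0, 1.0]]
side 53.3485889328167 [[-0.817, -0.333, 0.47, 0.106], [-0.576, 0.447, -0.684, 0.585], [0.018, -0.83, -0.557, 0.62], [0.0, 0.0, 0.0, 1.0]]
0.1 [ 0.23807643 -0.4955377   0.24978704] [[0.901, 0.433, -0.0], [0.433, -0.901, 0.001], [0.0, -0.001, -1.0]] [-0.32163923  0.68857869  0.34552735]
```

View pics/top0.png

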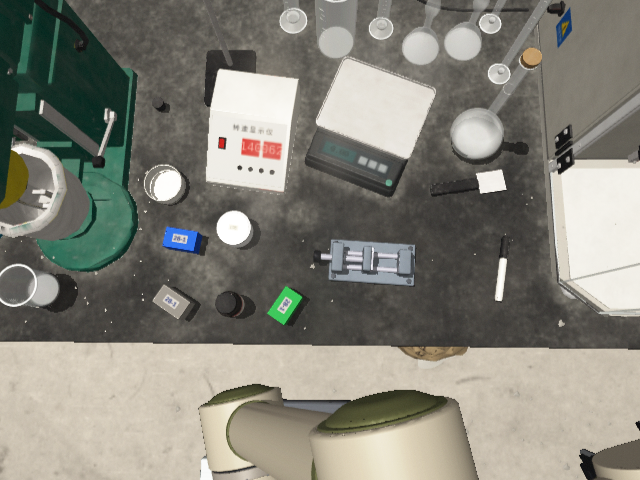

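View pics/side0.png

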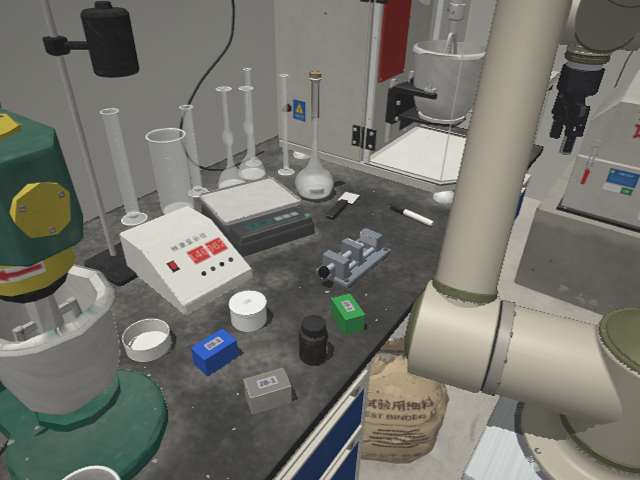

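The top view shows the grey prism at (174,302), with the bottle at (231,304) and the blue and green look-alikes at (182,240) and (285,306). The vice is at (370,262), with its knob to the left (318,256), which is world +y.

Run:
```python
from h import *
P=pts('top0'); img=cv2.imread('pics/top0.png')
def rect(u0,v0,u1,v1,z0,z1,nm):
    m=np.zeros((480,640),bool); m[v0:v1,u0:u1]=1
    Q=P[m&(P[...,2]>z0)&(P[...,2]<z1)]
    r=cv2.minAreaRect((Q[:,:2]*1000).astype(np.float32)); print(nm,len(Q),np.round(r[0],1),np.round(r[1],1),round(r[2],1),'z',np.round(np.percentile(Q[:,2],[5,50,95]),4), 'mean',np.round(Q.mean(0),4))
rect(145,275,203,328,.033,.05,'prism')
rect(210,280,252,325,.06,.1,'bottle')
rect(320,232,422,295,.005,.018,'plate')
rect(385,232,422,295,.043,.058,'fixed')
rect(355,232,385,295,.054,.07,'sprung')
rect(325,232,355,295,.05,.065,'housing')
rect(305,240,328,272,.03,.06,'knob')
a=cv2.resize(img[225:300,300:425],None,fx=6,fy=6,interpolation=2); cv2.imwrite('pics/v.png',a)
b=cv2.resize(img[275:335,145:250],None,fx=6,fy=6,interpolation=2); cv2.imwrite('pics/p.png',b)
```

```text
prism 702 [445.6 223.2] [66.7 40.1] 57.5 z [0.0369 0.0404 0.0432] mean [0.4452 0.2224 0.0402]
bottle 400 [441.3 106.5] [40.8 40.6] 37.0 z [0.0636 0.0785 0.0814] mean [0.4413 0.1066 0.0773]
plate 1979 [ 531.6 -163.5] [123.  189.4] 0.0 z [0.0089 0.0126 0.0159] mean [ 0.5264 -0.1745  0.0125]
fixed 311 [ 526.5 -230.8] [24.4 48. ] 85.2 z [0.0464 0.0505 0.0533] mean [ 0.526  -0.2305  0.0503]
sprung 253 [ 531.5 -159.3] [19.9 48.1] 86.2 z [0.0563 0.0601 0.0631] mean [ 0.531  -0.1589  0.0601]
housing 337 [ 534.6 -102.8] [26.5 56.3] 86.3 z [0.0523 0.0562 0.059 ] mean [ 0.5339 -0.1009  0.056 ]
knob 126 [536.6 -67.6] [27.3 23.5] 82.4 z [0.0401 0.0467 0.0519] mean [ 0.5358 -0.0654  0.0462]
```

View pics/v.png

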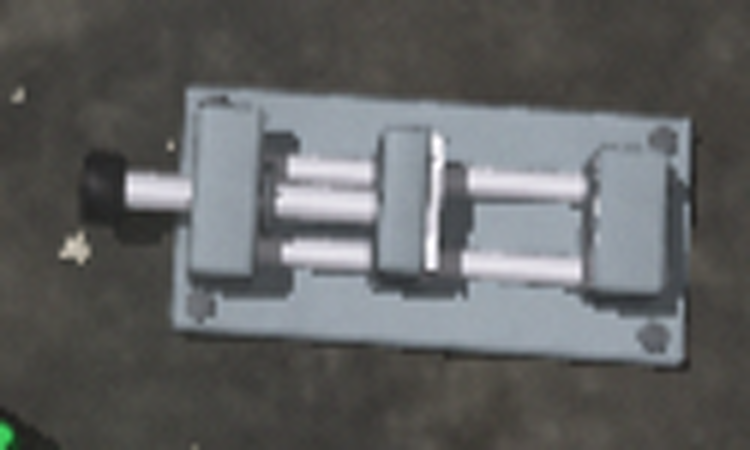

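View pics/p.png

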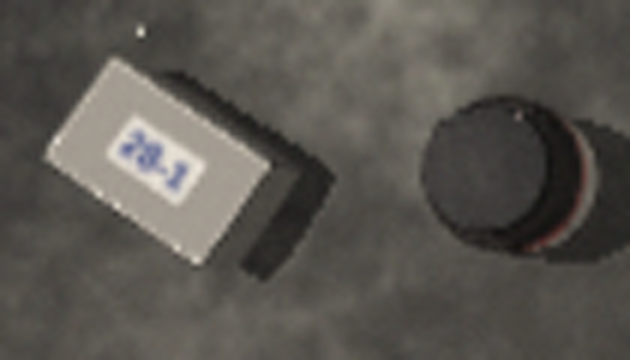

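The crops put the vice origin near (0.5288, -0.194) with yaw of about -3.7°. The prism is centred near (0.4456, 0.223) with yaw of about -32.5°, and the bottle is about 10 cm off to the side. I'll move over the prism.

Emit:
servo_tool([
  {"tx":1.04,"ty":3.6,"tz":-0.2,"yaw":1.59,"claw":8.5},
  {"tx":1.04,"ty":3.6,"tz":-0.2,"yaw":1.59},
  {"tx":1.04,"ty":3.6,"tz":-0.2,"yaw":1.59},
  {"tx":1.04,"ty":3.6,"tz":-0.2,"yaw":1.59},
  {"tx":1.04,"ty":3.6,"tz":-0.2,"yaw":1.59},
  {"tx":1.04,"ty":3.6,"tz":-0.2,"yaw":1.59},
  {"tx":1.04,"ty":3.6,"tz":-0.2,"yaw":1.59},
  {"tx":1.04,"ty":3.6,"tz":-0.2,"yaw":1.59},
  {"tx":1.04,"ty":3.6,"tz":-0.2,"yaw":1.59},
  {"tx":1.04,"ty":3.6,"tz":-0.2,"yaw":1.59},
  {"tx":1.04,"ty":3.6,"tz":-0.2,"yaw":1.59},
  {"tx":1.04,"ty":3.6,"tz":-0.2,"yaw":1.59},
  {"tx":1.04,"ty":3.6,"tz":-0.2,"yaw":1.59},
  {"tx":1.04,"ty":3.6,"tz":-0.2,"yaw":1.59},
  {"tx":1.04,"ty":3.6,"tz":-0.2,"yaw":1.59},
  {"tx":1.04,"ty":3.6,"tz":-0.2,"yaw":1.59},
  {"tx":1.04,"ty":3.6,"tz":-0.2,"yaw":1.59},
  {"tx":1.04,"ty":3.6,"tz":-0.2,"yaw":1.59},
  {"tx":1.04,"ty":3.6,"tz":-0.2,"yaw":1.59},
  {"tx":1.04,"ty":3.6,"tz":-0.2,"yaw":1.59},
])

```text
invalid input at $.steps[1]: expected keys tx, ty, tz, yaw, claw
```

Emit:
servo_tool([
  {"tx":0},
  {"tx":0},
])

```text
invalid input at $.steps[0]: expected keys tx, ty, tz, yaw, claw
```

Run:
```python
from h import *
snap('wrist','w1'); P=pts('w1'); 
s=env.observe(); print(s['time_s'],s['position'],np.round(s['tool_rot'],4).tolist(),s['q'])
m=(P[...,2]>.034)&(P[...,2]<.046)&(np.hypot(P[...,0]-.4456,P[...,1]-.223)<.06)
Q=P[m]; r=cv2.minAreaRect((Q[:,:2]*1000).astype(np.float32)); print(len(Q),r,Q.mean(0))
ev,V=np.linalg.eigh(np.cov(Q[:,:2].T)); print(V[:,1],np.degrees(np.arctan2(-V[0,1],V[1,1])))
```

```text
0.15 [ 0.23808314 -0.49557462  0.24987831] [[0.9014, 0.433, -0.0003], [0.433, -0.9014, 0.0011], [0.0002, -0.0011, -1.0]] [-7.66795209e+01  2.18317537e+01  7.43711700e+01 -3.13625264e-04
  8.38593761e+01 -1.23358446e+01]
0 ((0.0, 0.0), (0.0, 0.0), 0.0) [nan nan nan]
[nan nan] nan<stdin>:5: RuntimeWarning: Mean of empty slice.
  ret = um.true_divide(
  avg = a.mean(axis, **keepdims_kw)
<stdin>:6: RuntimeWarning: Degrees of freedom <= 0 for slice
  c *= np.true_divide(1, fact)
  c *= np.true_divide(1, fact)
```

View pics/w1.png

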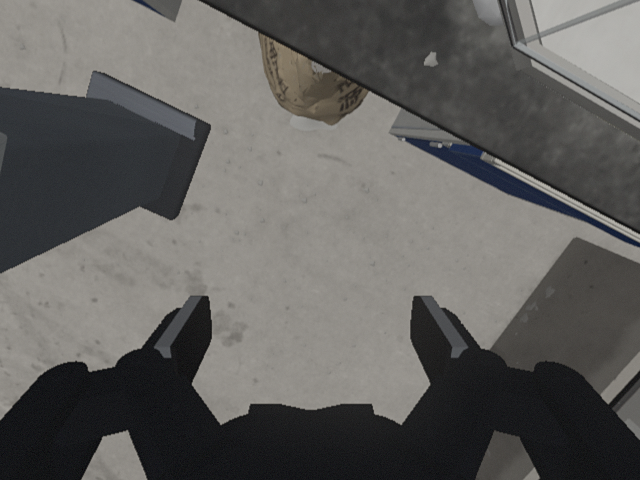

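The move was refused because every row needs all five keys. The wrist view is therefore still at the start pose, showing the floor and the fingers at (190,330) and (440,330). I'll resend it with full rows.

Emit:
servo_tool([
  {"tx":1.04,"ty":3.6,"tz":-0.2,"yaw":1.59,"claw":8.5},
  {"tx":1.04,"ty":3.6,"tz":-0.2,"yaw":1.59,"claw":8.5},
  {"tx":1.04,"ty":3.6,"tz":-0.2,"yaw":1.59,"claw":8.5},
  {"tx":1.04,"ty":3.6,"tz":-0.2,"yaw":1.59,"claw":8.5},
  {"tx":1.04,"ty":3.6,"tz":-0.2,"yaw":1.59,"claw":8.5},
  {"tx":1.04,"ty":3.6,"tz":-0.2,"yaw":1.59,"claw":8.5},
  {"tx":1.04,"ty":3.6,"tz":-0.2,"yaw":1.59,"claw":8.5},
  {"tx":1.04,"ty":3.6,"tz":-0.2,"yaw":1.59,"claw":8.5},
  {"tx":1.04,"ty":3.6,"tz":-0.2,"yaw":1.59,"claw":8.5},
  {"tx":1.04,"ty":3.6,"tz":-0.2,"yaw":1.59,"claw":8.5},
  {"tx":1.04,"ty":3.6,"tz":-0.2,"yaw":1.59,"claw":8.5},
  {"tx":1.04,"ty":3.6,"tz":-0.2,"yaw":1.59,"claw":8.5},
  {"tx":1.04,"ty":3.6,"tz":-0.2,"yaw":1.59,"claw":8.5},
  {"tx":1.04,"ty":3.6,"tz":-0.2,"yaw":1.59,"claw":8.5},
  {"tx":1.04,"ty":3.6,"tz":-0.2,"yaw":1.59,"claw":8.5},
  {"tx":1.04,"ty":3.6,"tz":-0.2,"yaw":1.59,"claw":8.5},
  {"tx":1.04,"ty":3.6,"tz":-0.2,"yaw":1.59,"claw":8.5},
  {"tx":1.04,"ty":3.6,"tz":-0.2,"yaw":1.59,"claw":8.5},
  {"tx":1.04,"ty":3.6,"tz":-0.2,"yaw":1.59,"claw":8.5},
  {"tx":1.04,"ty":3.6,"tz":-0.2,"yaw":1.59,"claw":8.5},
])

```text
time_s: 2.15
position: [0.4462, 0.2259, 0.2101]
tool_rot: [[0.537, 0.844, -0.0], [0.844, -0.537, -0.0], [-0.0, -0.0, -1.0]]
ft_force: [0.7, -0.1, 0.1]
grip_width: 0.0848
gripper_force: 0.0
```

Emit:
servo_tool([
  {"tx":0,"ty":0,"tz":0,"yaw":0,"claw":8.5},
  {"tx":0,"ty":0,"tz":0,"yaw":0,"claw":8.5},
])

```text
time_s: 2.35
position: [0.4458, 0.2246, 0.2098]
tool_rot: [[0.537, 0.844, -0.001], [0.844, -0.537, -0.0], [-0.001, -0.001, -1.0]]
ft_force: [-0.7, -0.1, 0.3]
grip_width: 0.085
gripper_force: 0.0
```

Run:
```python
from h import *
snap('wrist','w2'); P=pts('w2'); 
s=env.observe(); R=s['tool_rot'];print(s['time_s'],s['position'],np.round(R,4).tolist(),s['q'])
print('tool y ang',np.degrees(np.arctan2(R[1][1],R[0][1])))
m=(P[...,2]>.034)&(P[...,2]<.046)&(np.hypot(P[...,0]-.4456,P[...,1]-.223)<.06)
Q=P[m]; r=cv2.minAreaRect((Q[:,:2]*1000).astype(np.float32)); print(len(Q),r,Q.mean(0))
ev,V=np.linalg.eigh(np.cov(Q[:,:2].T)); print(V[:,1],np.degrees(np.arctan2(-V[0,1],V[1,1])))
```

```text
2.4 [0.44581947 0.22390963 0.21006652] [[0.5379, 0.843, -0.0008], [0.843, -0.5379, -0.0004], [-0.0008, -0.0005, -1.0]] [ 1.30515425e+01  1.87643359e+01  8.61994172e+01 -1.31403841e-02
  7.50875175e+01  4.55974929e+01]
tool y ang -32.542573861095306
3239 ((444.941650390625, 223.8726348876953), (65.519287109375, 40.03688049316406), 57.24326705932617) [0.44575971 0.22510625 0.0384357 ]
[0.55040059 0.83490071] -33.39449927987851
```

View pics/w2.png

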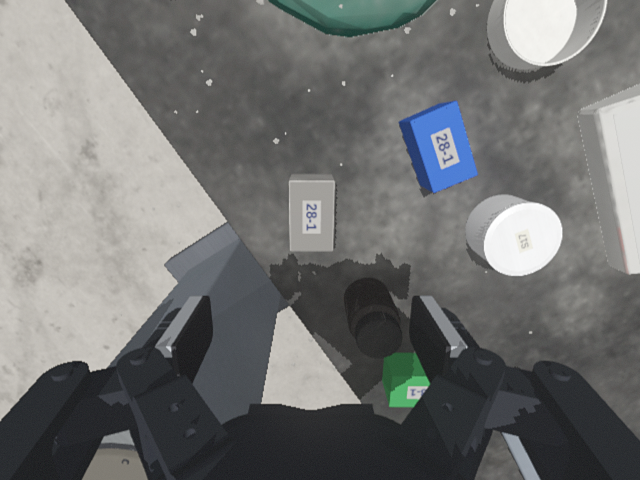

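The wrist view shows the prism at (312,213) square to the fingers, with the bottle (375,318) well clear to the side. I'll descend and grip.

Emit:
servo_tool([
  {"tx":-0.08,"ty":-0.04,"tz":-2.2,"yaw":-0.2,"claw":8.5},
  {"tx":0,"ty":0,"tz":-2.2,"yaw":0,"claw":8.5},
  {"tx":0,"ty":0,"tz":-2.2,"yaw":0,"claw":8.5},
  {"tx":0,"ty":0,"tz":-2.2,"yaw":0,"claw":8.5},
  {"tx":0,"ty":0,"tz":-2.2,"yaw":0,"claw":8.5},
  {"tx":0,"ty":0,"tz":-2.2,"yaw":0,"claw":8.5},
  {"tx":0,"ty":0,"tz":-2.0,"yaw":0,"claw":8.5},
  {"tx":0,"ty":0,"tz":-1.6,"yaw":0,"claw":8.5},
  {"tx":0,"ty":0,"tz":-1.0,"yaw":0,"claw":8.5},
  {"tx":0,"ty":0,"tz":-0.6,"yaw":0,"claw":8.5},
  {"tx":0,"ty":0,"tz":0,"yaw":0,"claw":8.5},
  {"tx":0,"ty":0,"tz":0,"yaw":0,"claw":3},
  {"tx":0,"ty":0,"tz":0,"yaw":0,"claw":3},
  {"tx":0,"ty":0,"tz":0,"yaw":0,"claw":3},
  {"tx":0,"ty":0,"tz":0,"yaw":0,"claw":3},
  {"tx":0,"ty":0,"tz":0,"yaw":0,"claw":3},
  {"tx":0,"ty":0,"tz":0,"yaw":0,"claw":3},
  {"tx":0,"ty":0,"tz":0,"yaw":0,"claw":3},
], newtons=100)

```text
time_s: 4.2
position: [0.4457, 0.2239, 0.0271]
tool_rot: [[0.541, 0.841, 0.001], [0.841, -0.541, 0.0], [0.001, 0.001, -1.0]]
ft_force: [-0.5, -1.7, 7.2]
grip_width: 0.0387
gripper_force: 101.3
```

Emit:
servo_tool([
  {"tx":0,"ty":0,"tz":1,"yaw":0,"claw":3},
  {"tx":0,"ty":0,"tz":2.2,"yaw":0,"claw":3},
  {"tx":0,"ty":0,"tz":2.2,"yaw":0,"claw":3},
  {"tx":0,"ty":0,"tz":2.2,"yaw":0,"claw":3},
  {"tx":0,"ty":0,"tz":2.2,"yaw":0,"claw":3},
  {"tx":0,"ty":0,"tz":2.2,"yaw":0,"claw":3},
  {"tx":0.2,"ty":-1,"tz":0,"yaw":1,"claw":3},
  {"tx":0.4,"ty":-2,"tz":0,"yaw":2,"claw":3},
  {"tx":0.63,"ty":-3.3,"tz":0,"yaw":2.2,"claw":3},
  {"tx":0.63,"ty":-3.3,"tz":0,"yaw":2.2,"claw":3},
  {"tx":0.63,"ty":-3.3,"tz":0,"yaw":2.2,"claw":3},
  {"tx":0.63,"ty":-3.3,"tz":0,"yaw":2.2,"claw":3},
  {"tx":0.63,"ty":-3.3,"tz":0,"yaw":2.2,"claw":3},
  {"tx":0.63,"ty":-3.3,"tz":0,"yaw":2.2,"claw":3},
  {"tx":0.63,"ty":-3.3,"tz":0,"yaw":2.2,"claw":3},
  {"tx":0.63,"ty":-3.3,"tz":0,"yaw":2.2,"claw":3},
  {"tx":0.63,"ty":-3.3,"tz":0,"yaw":2.2,"claw":3},
  {"tx":0.63,"ty":-3.3,"tz":0,"yaw":2.2,"claw":3},
  {"tx":0.63,"ty":-3.3,"tz":0,"yaw":2.2,"claw":3},
  {"tx":0.4,"ty":-2,"tz":0,"yaw":1.2,"claw":3},
])

```text
time_s: 6.2
position: [0.5246, -0.1913, 0.1467]
tool_rot: [[0.076, 0.997, 0.0], [0.997, -0.076, -0.0], [-0.0, 0.0, -1.0]]
ft_force: [0.2, 1.1, -1.9]
grip_width: 0.0386
gripper_force: 100.6
```

Emit:
servo_tool([
  {"tx":0.3,"ty":-1.69,"tz":0,"yaw":0.65,"claw":3},
  {"tx":0,"ty":0,"tz":-1.5,"yaw":0,"claw":3},
  {"tx":0,"ty":0,"tz":-1.5,"yaw":0,"claw":3},
  {"tx":0,"ty":0,"tz":-1.5,"yaw":0,"claw":3},
  {"tx":0,"ty":0,"tz":0,"yaw":0,"claw":3},
  {"tx":0,"ty":0,"tz":0,"yaw":0,"claw":3},
])

```text
time_s: 6.8
position: [0.5277, -0.206, 0.1019]
tool_rot: [[0.064, 0.998, -0.0], [0.998, -0.064, -0.0], [-0.0, -0.0, -1.0]]
ft_force: [-0.1, -0.3, -1.7]
grip_width: 0.0387
gripper_force: 100.7
```

Run:
```python
from h import *
s=env.observe(); R=s['tool_rot'];print(s['time_s'],s['position'],'yang',np.degrees(np.arctan2(R[1][1],R[0][1])),s['q'],s['ft_force'])
snap('wrist','w3');snap('side','s3')
P=pts('w3'); p=s['position']
d=np.hypot(P[...,0]-p[0],P[...,1]-p[1])
for z0,z1,n in [(.105,.125,'prism'),(.056,.063,'sprung'),(.046,.053,'fixed'),(.053,.059,'housing')]:
    Q=P[(P[...,2]>z0)&(P[...,2]<z1)&(d<.16)]
    if len(Q)>20: print(n,len(Q),np.round(cv2.minAreaRect((Q[:,:2]*1000).astype(np.float32)),1) if 0 else cv2.minAreaRect((Q[:,:2]*1000).astype(np.float32)),Q[:,2].mean())
a=cv2.imread('pics/w3.png');b=cv2.imread('pics/s3.png')[210:330,290:420]
cv2.imwrite('pics/c3.png',np.hstack([cv2.resize(a,(400,300)),cv2.resize(b,(325,300),interpolation=2)]))
```

```text
6.8 [ 0.52765807 -0.20600734  0.10192135] yang -3.6862558641909438 [-3.32979478e+01  3.18624497e+01  8.40296602e+01 -1.59675564e-03
  6.41093403e+01 -2.96109947e+01] [-0.10307119 -0.2733899  -1.71889351]
prism 18589 ((527.4492797851562, -204.19595336914062), (68.81558990478516, 72.70426940917969), 34.55202102661133) 0.11339723379517376
sprung 3706 ((600.2940063476562, -146.02049255371094), (81.49824523925781, 193.33929443359375), 77.22728729248047) 0.057758051118370145
fixed 2265 ((600.6181640625, -144.2159881591797), (72.10780334472656, 211.63389587402344), 69.60711669921875) 0.050027744528342036
housing 9890 ((598.7286987304688, -144.3465576171875), (85.22970581054688, 201.24903869628906), 76.822021484375) 0.05548160833575356
```

View pics/c3.png

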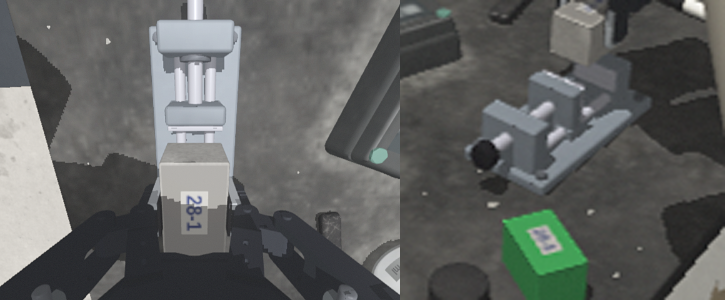

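The block at (195,200) lines up with the sprung jaw (195,113) and housing (197,37), and sits level above the vice. Next is one precise check of lateral offset and yaw in vice axes.

Run:
```python
from h import *
P=pts('w3').reshape(-1,3); yv=np.array([.0645,.998]); xv=np.array([.998,-.0645]); o=np.array([.5288,-.194])
X=(P[:,:2]-o)@xv*1000; Y=(P[:,:2]-o)@yv*1000; Z=P[:,2]*1000
def f(n,m):
    Q=np.stack([X[m],Y[m]],1).astype(np.float32); print(n,len(Q),np.round(np.percentile(Q,[1,50,99],0),1).tolist(),cv2.minAreaRect(Q),np.percentile(Z[m],[5,50,95]).round(1))
b=(abs(X)<45)
f('sprung',b&(Y>15)&(Y<55)&(Z>57)&(Z<64))
f('housing',b&(Y>70)&(Y<115)&(Z>53)&(Z<59))
f('prismtop',(abs(X)<25)&(Y>-50)&(Y<28)&(Z>111)&(Z<119))
f('prismend',(abs(X)<25)&(Y>5)&(Y<30)&(Z>80)&(Z<108))
```

```text
sprung 2877 [[-22.6, 26.2], [-0.1, 36.8], [22.3, 44.4]] ((-0.06220817565917969, 35.280975341796875), (46.83884048461914, 19.33438491821289), 0.014643033966422081) [57.1 58.1 59.2]
housing 5716 [[-26.7, 83.8], [-0.2, 94.1], [26.3, 104.0]] ((-0.2285633087158203, 93.73283386230469), (54.99417495727539, 21.465412139892578), 0.10012199729681015) [53.2 54.2 55.3]
prismtop 16085 [[-20.7, -41.3], [-0.6, -6.0], [20.2, 20.7]] ((0.17458724975585938, -11.19620132446289), (49.85458755493164, 65.44707489013672), 0.5730113983154297) [112.1 113.1 114.2]
prismend 2272 [[-20.0, 20.2], [-1.0, 20.7], [18.3, 21.2]] ((-0.8792095184326172, 20.683971405029297), (39.63302230834961, 1.5017871856689453), 0.5522787570953369) [ 82.1  96.2 106.9]
```

Emit:
servo_tool([
  {"tx":0.05,"ty":0,"tz":-0.7,"yaw":-0.5,"claw":3},
  {"tx":0,"ty":0,"tz":-0.7,"yaw":0,"claw":3},
  {"tx":0,"ty":0,"tz":-0.6,"yaw":0,"claw":3},
  {"tx":0,"ty":0,"tz":0,"yaw":0,"claw":3},
  {"tx":0.01,"ty":0.2,"tz":0,"yaw":0,"claw":3},
  {"tx":0.01,"ty":0.2,"tz":0,"yaw":0,"claw":3},
  {"tx":0.02,"ty":0.3,"tz":0,"yaw":0,"claw":3},
  {"tx":0.02,"ty":0.3,"tz":0,"yaw":0,"claw":3},
  {"tx":0.02,"ty":0.3,"tz":0,"yaw":0,"claw":3},
  {"tx":0.02,"ty":0.3,"tz":0,"yaw":0,"claw":3},
  {"tx":0.02,"ty":0.3,"tz":0,"yaw":0,"claw":3},
  {"tx":0.02,"ty":0.3,"tz":0,"yaw":0,"claw":3},
  {"tx":0.02,"ty":0.3,"tz":0,"yaw":0,"claw":3},
  {"tx":0,"ty":0,"tz":0,"yaw":0,"claw":3},
  {"tx":0,"ty":0,"tz":0,"yaw":0,"claw":3},
])

```text
time_s: 8.4
position: [0.5298, -0.1823, 0.0817]
tool_rot: [[0.072, 0.997, 0.0], [0.997, -0.072, -0.003], [-0.003, 0.001, -1.0]]
ft_force: [-2.1, -9.6, -3.3]
grip_width: 0.0386
gripper_force: 100.7
```

```bash
cat > chk.py <<'E'
from h import *
import sys
n=sys.argv[1]; dz=float(sys.argv[2])
s=env.observe(); R=s['tool_rot'];print(s['time_s'],s['position'],'yang',np.degrees(np.arctan2(R[1][1],R[0][1])),s['ft_force'],s['wrist_torque'])
snap('wrist','w'+n);snap('side','s'+n)
P=pts('w'+n).reshape(-1,3); yv=np.array([.0645,.998]); xv=np.array([.998,-.0645]); o=np.array([.5288,-.194])
X=(P[:,:2]-o)@xv*1000; Y=(P[:,:2]-o)@yv*1000; Z=P[:,2]*1000
def f(n,m):
    Q=np.stack([X[m],Y[m]],1).astype(np.float32); print(n,len(Q),np.round(np.percentile(Q,[1,50,99],0),1).tolist(),cv2.minAreaRect(Q),np.percentile(Z[m],[5,50,95]).round(1))
b=(abs(X)<45)
f('sprung',b&(Y>15)&(Y<75)&(Z>56)&(Z<62))
m=(abs(X)<19)&(Y>-15)&(Y<60)&(Z>dz-6)&(Z<dz+6); f('prismtop',m)
A=np.c_[X[m],Y[m],np.ones(m.sum())]; print('tilt deg',np.degrees(np.linalg.lstsq(A,Z[m],rcond=None)[0][:2]))
a=cv2.imread(f'pics/w{n}.png');b=cv2.imread(f'pics/s{n}.png')[210:330,290:420]
cv2.imwrite(f'pics/c{n}.png',np.hstack([cv2.resize(a,(400,300)),cv2.resize(b,(325,300),interpolation=2)]))
E
python3 chk.py 4 93
```

```text
8.4 [ 0.52975503 -0.18228598  0.08170133] yang -4.157310468542094 [-2.08389614 -9.64105066 -3.29504554] [-1.65752269  0.4952892   0.1462095 ]
sprung 4718 [[-22.8, 44.1], [-0.2, 54.8], [22.6, 63.9]] ((-0.16107749938964844, 54.078372955322266), (20.592941284179688, 47.646446228027344), 89.63175964355469) [56.4 57.9 59.4]
prismtop 14774 [[-18.6, -14.3], [-0.0, 19.2], [18.6, 44.7]] ((0.0055866241455078125, 15.241752624511719), (60.469120025634766, 37.99280548095703), 89.98541259765625) [91.6 92.9 93.8]
tilt deg [-0.00811009 -1.12298033]
```

View pics/c4.png

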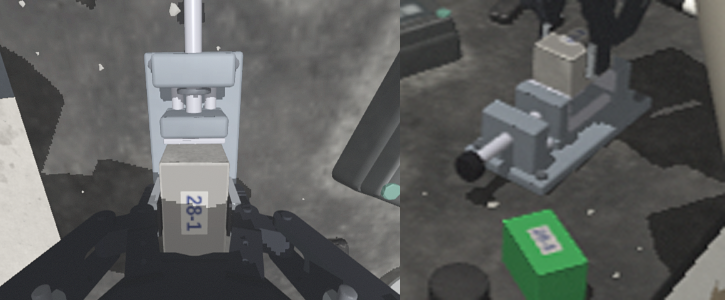

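The block has pushed the sprung jaw back about 19 mm. Its trailing end is clear of the fixed jaw by about 4 mm, and it tilts about 1°. Lower it between the jaws next.

Emit:
servo_tool([
  {"tx":0,"ty":0.05,"tz":-0.3,"yaw":0,"claw":3},
  {"tx":0,"ty":0,"tz":-0.4,"yaw":0,"claw":3},
  {"tx":0,"ty":0,"tz":-0.4,"yaw":0,"claw":3},
  {"tx":0,"ty":0,"tz":-0.4,"yaw":0,"claw":3},
  {"tx":0,"ty":0,"tz":-0.4,"yaw":0,"claw":3},
  {"tx":0,"ty":0,"tz":-0.3,"yaw":0,"claw":3},
  {"tx":0,"ty":0,"tz":0,"yaw":0,"claw":3},
])

```text
time_s: 9.2
position: [0.5307, -0.1822, 0.0602]
tool_rot: [[0.073, 0.997, 0.003], [0.997, -0.073, -0.004], [-0.004, 0.003, -1.0]]
ft_force: [0.5, -10.3, -1.7]
grip_width: 0.0389
gripper_force: 101.1
```

Emit:
servo_tool([
  {"tx":-0.01,"ty":-0.15,"tz":0,"yaw":0.4,"claw":3},
  {"tx":-0.01,"ty":-0.15,"tz":0,"yaw":0,"claw":3},
  {"tx":0,"ty":0,"tz":0,"yaw":0,"claw":3},
])

```text
time_s: 9.5
position: [0.5307, -0.1853, 0.0602]
tool_rot: [[0.066, 0.998, 0.004], [0.998, -0.066, -0.004], [-0.004, 0.004, -1.0]]
ft_force: [1.8, -8.4, -1.4]
grip_width: 0.0386
gripper_force: 101.0
```

```bash
python3 chk.py 5 70
```

```text
9.5 [ 0.53073519 -0.18526364  0.06020371] yang -3.8062331686336166 [ 1.84393756 -8.38197686 -1.40653771] [-1.35655328 -0.28368205  0.0518984 ]
sprung 6660 [[-28.4, 16.0], [0.1, 51.5], [30.4, 61.2]] ((0.8932113647460938, 38.61424255371094), (66.0603256225586, 46.47005844116211), 0.012314898893237114) [56.4 58.  60. ]
prismtop 14339 [[-18.5, -14.3], [0.0, 17.8], [18.6, 41.9]] ((0.004261016845703125, 13.659161567687988), (37.9794807434082, 57.32118225097656), 0.030633030459284782) [69.8 71.3 72.4]
tilt deg [ 0.00367471 -1.44012794]
```

Emit:
servo_tool([
  {"tx":-0.01,"ty":-0.1,"tz":0,"yaw":0,"claw":3},
  {"tx":-0.01,"ty":-0.1,"tz":0,"yaw":0,"claw":3},
  {"tx":0,"ty":0,"tz":0,"yaw":0,"claw":3},
])

```text
time_s: 9.9
position: [0.5306, -0.1866, 0.0602]
tool_rot: [[0.066, 0.998, 0.004], [0.998, -0.066, -0.003], [-0.002, 0.004, -1.0]]
ft_force: [3.2, -5.9, -2.2]
grip_width: 0.0386
gripper_force: 101.0
```

Emit:
servo_tool([
  {"tx":0,"ty":-0.1,"tz":0,"yaw":0,"claw":3},
  {"tx":0,"ty":0,"tz":0,"yaw":0,"claw":3},
])

```text
time_s: 10.1
position: [0.5306, -0.1867, 0.0602]
tool_rot: [[0.066, 0.998, 0.004], [0.998, -0.066, -0.001], [-0.001, 0.004, -1.0]]
ft_force: [5.1, -0.6, 1.1]
grip_width: 0.0387
gripper_force: 101.2
```

Emit:
servo_tool([
  {"tx":0,"ty":-0.1,"tz":0,"yaw":0,"claw":3},
  {"tx":0,"ty":0,"tz":0,"yaw":0,"claw":3},
])

```text
time_s: 10.3
position: [0.5306, -0.1868, 0.0601]
tool_rot: [[0.066, 0.998, 0.003], [0.998, -0.066, 0.0], [0.001, 0.003, -1.0]]
ft_force: [6.0, 3.8, 2.8]
grip_width: 0.0386
gripper_force: 101.4
```

```bash
python3 chk.py 6 70
```

```text
10.3 [ 0.53055089 -0.18677913  0.0601467 ] yang -3.7780992866496814 [5.98325717 3.80912612 2.81044297] [ 0.42823881 -1.04721271  0.15031613]
sprung 6510 [[-23.4, 18.5], [-0.0, 50.3], [23.6, 59.8]] ((0.7704753875732422, 37.717247009277344), (65.37943267822266, 45.31382751464844), 0.10485813021659851) [56.4 58.  59.6]
prismtop 14085 [[-18.5, -14.2], [-0.1, 16.9], [18.6, 40.4]] ((-0.003643035888671875, 12.955194473266602), (55.893550872802734, 37.99272918701172), 89.98946380615234) [69.9 71.3 72.3]
tilt deg [ 0.03384126 -1.31665436]
```

Run:
```python
from h import *
P=pts('w6').reshape(-1,3); yv=np.array([.0645,.998]); xv=np.array([.998,-.0645]); o=np.array([.5288,-.194])
X=(P[:,:2]-o)@xv*1000; Y=(P[:,:2]-o)@yv*1000; Z=P[:,2]*1000
for y in (25,30,35,39):
    m=(abs(X)<30)&(abs(Y-y)<1.5)&(Z>67)&(Z<76); print('prism',y,X[m].min().round(1),X[m].max().round(1))
for y in (45,50,55):
    m=(abs(X)<40)&(abs(Y-y)<1.5)&(Z>55)&(Z<63); print('sprung',y,X[m].min().round(1),X[m].max().round(1))
```

```text
prism 25 -18.9 20.8
prism 30 -19.2 20.8
prism 35 -19.2 20.9
prism 39 -19.0 20.8
sprung 45 -23.6 23.5
sprung 50 -24.0 23.7
sprung 55 -23.7 23.9
```

View pics/c6.png

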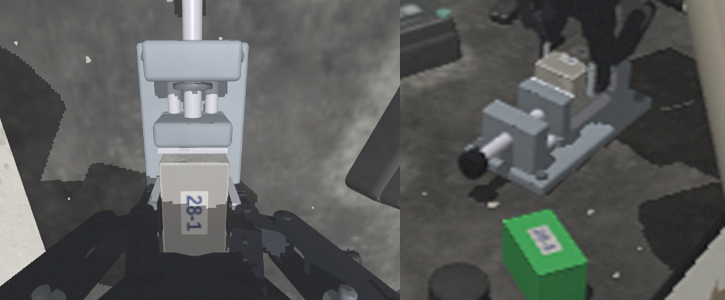

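The block is seated against both jaws: 0.9 mm off-centre, about 1.3° front-low, underside about 33 mm up. I'll relieve the side loads and drop the grip to 20 N so the jaw faces can square it.

Emit:
servo_tool([
  {"tx":0.1,"ty":0.06,"tz":0,"yaw":0,"claw":3},
  {"tx":0,"ty":0,"tz":0,"yaw":0,"claw":3},
  {"tx":0,"ty":0,"tz":0,"yaw":0,"claw":3},
  {"tx":0,"ty":0,"tz":0,"yaw":0,"claw":3},
], newtons=20)

```text
time_s: 10.8
position: [0.5307, -0.1868, 0.06]
tool_rot: [[0.066, 0.998, 0.001], [0.998, -0.066, -0.0], [-0.0, 0.001, -1.0]]
ft_force: [1.6, 0.9, 5.7]
grip_width: 0.0386
gripper_force: 101.7
```

```bash
python3 chk.py 7 70
```

```text
10.8 [ 0.53065247 -0.18681274  0.05998816] yang -3.7687214537087548 [1.60789627 0.91140123 5.69521172] [ 0.14022551 -0.23153313  0.26956484]
sprung 6544 [[-23.4, 18.5], [0.1, 50.3], [24.3, 59.8]] ((0.7090930938720703, 37.745079040527344), (64.65735626220703, 45.44552993774414), 0.005981655791401863) [56.4 58.  59.7]
prismtop 14052 [[-18.4, -14.3], [0.0, 16.8], [18.6, 40.3]] ((-0.000518798828125, 12.953130722045898), (37.99502944946289, 55.8956184387207), 0.0003551742702256888) [69.7 71.2 72.2]
tilt deg [-0.11600326 -1.24929193]
```

Emit:
servo_tool([
  {"tx":0,"ty":0,"tz":0.08,"yaw":0,"claw":3.8},
  {"tx":0,"ty":0,"tz":0,"yaw":0,"claw":3.8},
  {"tx":0,"ty":0,"tz":0,"yaw":0,"claw":3.9},
  {"tx":0,"ty":0,"tz":0,"yaw":0,"claw":3.9},
], newtons=20)

```text
time_s: 11.3
position: [0.5306, -0.1868, 0.0599]
tool_rot: [[0.066, 0.998, 0.001], [0.998, -0.066, 0.0], [0.0, 0.001, -1.0]]
ft_force: [5.6, 0.1, -3.3]
grip_width: 0.0391
gripper_force: 59.0
```

```bash
python3 chk.py 8 70
python3 - <<'E'
from h import *
P=pts('w3').reshape(-1,3); yv=np.array([.0645,.998]); xv=np.array([.998,-.0645]); o=np.array([.5288,-.194])
X=(P[:,:2]-o)@xv*1000; Y=(P[:,:2]-o)@yv*1000; Z=P[:,2]*1000
for n,m in (('prism hover',(abs(X)<19)&(Y>-15)&(Y<20)&(Z>108)&(Z<119)),('housing',(abs(X)<25)&(Y>84)&(Y<104)&(Z>50)&(Z<59)),('table',(abs(X)>60)&(abs(X)<110)&(Y>-20)&(Y<100)&(abs(Z)<8))):
    A=np.c_[X[m],Y[m],np.ones(m.sum())]; print(n,m.sum(),np.degrees(np.linalg.lstsq(A,Z[m],rcond=None)[0][:2]))
E
```

```text
11.3 [ 0.53064251 -0.18678352  0.05988749] yang -3.7839369040149347 [ 5.55369783  0.09419053 -3.32483173] [ 0.03137676 -0.95498432  0.30888643]
sprung 6543 [[-23.5, 18.5], [0.1, 50.2], [24.3, 59.7]] ((1.1123085021972656, 37.71222686767578), (45.39487075805664, 64.82929229736328), 89.988037109375) [56.4 58.  59.7]
prismtop 14111 [[-18.7, -14.3], [-0.0, 16.8], [18.6, 40.3]] ((0.0042324066162109375, 12.981998443603516), (37.9888801574707, 55.94010543823242), 0.0024461986031383276) [69.8 71.2 72.2]
tilt deg [-0.14620281 -1.25480869]
prism hover 9045 [ 0.1016472  -0.68224839]
housing 5535 [-0.03402022 -0.05778973]
table 29171 [-0.04673882 -0.05221666]
```

Emit:
servo_tool([
  {"tx":0,"ty":0,"tz":0,"yaw":0,"claw":4.1},
  {"tx":0,"ty":0,"tz":0,"yaw":0,"claw":4.3},
  {"tx":0,"ty":0,"tz":0,"yaw":0,"claw":4.6},
  {"tx":0,"ty":0,"tz":0,"yaw":0,"claw":5.5},
  {"tx":0,"ty":0,"tz":0,"yaw":0,"claw":6.5},
  {"tx":0,"ty":0,"tz":0,"yaw":0,"claw":6.5},
  {"tx":0,"ty":0,"tz":0,"yaw":0,"claw":6.5},
])

```text
time_s: 12.1
position: [0.5303, -0.1869, 0.0601]
tool_rot: [[0.066, 0.998, -0.0], [0.998, -0.066, 0.0], [0.0, -0.0, -1.0]]
ft_force: [-0.8, -0.3, 0.6]
grip_width: 0.065
gripper_force: 0.0
```

```bash
python3 chk.py 9 70
```

```text
12.1 [ 0.53028311 -0.1869428   0.0601234 ] yang -3.793771551888715 [-0.81426959 -0.31634114  0.63614224] [-0.02513743  0.00100402 -0.01605424]
sprung 6677 [[-35.6, 17.6], [0.1, 50.0], [36.4, 59.8]] ((-0.2208709716796875, 37.624855041503906), (45.23194885253906, 89.43000793457031), 89.9981460571289) [56.4 58.  59.9]
prismtop 13971 [[-18.5, -14.3], [0.1, 17.0], [18.6, 40.3]] ((-0.0001392364501953125, 12.890847206115723), (55.770877838134766, 37.9958610534668), 89.99927520751953) [69.9 71.3 72.3]
tilt deg [ 0.01513674 -1.18971998]
```

View pics/c9.png

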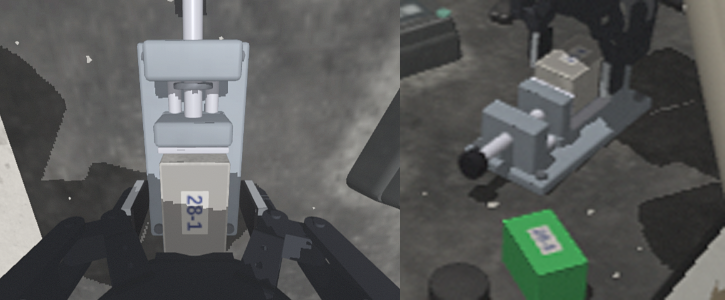

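The fingers are off the block and it stays put, held by the jaws alone. Retract straight up and check its level.

Emit:
servo_tool([
  {"tx":0,"ty":0,"tz":0.5,"yaw":0,"claw":6.5},
  {"tx":0,"ty":0,"tz":1.5,"yaw":0,"claw":6.5},
  {"tx":0,"ty":0,"tz":2,"yaw":0,"claw":6.5},
  {"tx":0,"ty":0,"tz":2,"yaw":0,"claw":6.5},
  {"tx":0,"ty":0,"tz":2,"yaw":0,"claw":6.5},
  {"tx":0,"ty":0,"tz":2,"yaw":0,"claw":6.5},
  {"tx":0,"ty":0,"tz":2,"yaw":0,"claw":6.5},
  {"tx":0,"ty":-2,"tz":1,"yaw":0,"claw":6.5},
  {"tx":0,"ty":-2,"tz":0,"yaw":0,"claw":6.5},
  {"tx":0,"ty":-2,"tz":0,"yaw":0,"claw":6.5},
  {"tx":0,"ty":-2,"tz":0,"yaw":0,"claw":6.5},
  {"tx":0,"ty":0,"tz":0,"yaw":0,"claw":6.5},
  {"tx":0,"ty":0,"tz":0,"yaw":0,"claw":6.5},
])

```text
time_s: 13.5
position: [0.53, -0.2674, 0.1893]
tool_rot: [[0.067, 0.998, -0.001], [0.998, -0.067, 0.001], [0.001, -0.001, -1.0]]
ft_force: [-0.3, 0.8, -0.0]
grip_width: 0.0652
gripper_force: 0.0
```

Run:
```python
from h import *
snap('wrist','wf')
P=pts('wf').reshape(-1,3); yv=np.array([.0645,.998]); xv=np.array([.998,-.0645]); o=np.array([.5288,-.194])
X=(P[:,:2]-o)@xv*1000; Y=(P[:,:2]-o)@yv*1000; Z=P[:,2]*1000
for n,m in (('prism',(abs(X)<19)&(Y>-23)&(Y<38)&(Z>66)&(Z<78)),('table',(abs(X)>60)&(abs(X)<110)&(Y>-20)&(Y<100)&(abs(Z)<8))):
    A=np.c_[X[m],Y[m],np.ones(m.sum())]; print(n,m.sum(),np.median(Z[m]),np.degrees(np.linalg.lstsq(A,Z[m],rcond=None)[0][:2]))
m=(abs(X)<30)&(Y>-35)&(Y<41)&(Z>66)&(Z<78); print(np.percentile(X[m],[.5,99.5]),np.percentile(Y[m],[.5,99.5]))
```

```text
prism 5536 71.37792994956027 [-0.00202014 -0.06805098]
table 18341 -1.7164675701607512 [-0.04741735 -0.05085723]
[-19.00888215  20.58255124] [-24.84063954  39.39673547]
```

The block is level (0.07° or less), centred to within 1 mm, and its underside is about 33 mm up. Handing in.

```bash
python3 -c "
from rig import env; print(env.close_job())"
```

```text
the job is handed in; nothing more can be done
None
```

The prism is clamped lengthwise in the vice, held by the jaws alone: level, centred to about 1 mm, underside about 33 mm up; job handed in at about 13.6 s, with the tin, bottle and scraper not touched.

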